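# Check the stand's tilt gear, stack sweet potato cartons on its slope, lock it

### The arm

A 7-joint arm with a two-finger parallel gripper is mounted at the origin on the work surface. World frame = base frame: x ahead of the robot, y to its left, z up, the work surface at z = 0. Lengths are in m, angles in rad, forces in N, time in s.
With the tool pointing down it reaches from about 0.4 to 0.75 m from the base axis. Payload 19.5 kg.
Tool frame: the origin (TCP) lies midway between the tips of the shut fingers; the grasp point (between the pads) lies 19 mm behind it; z points along the fingers, y is the line along which they close (so a half turn about z gives the same grasp; the last joint's range is limited). The gripper opens to 85 mm and grips with 20 to 120 N. Pads are 22 mm wide; open, the fingers measure 114 mm over their backs; the gripper's body (76 mm by 85 mm) begins 54 mm behind the grasp point. The pads swing forward as they close: fully open they stand 13 mm farther back than shut.
Start: joints at [-1.157, 0.707, -0.028, 1.485, 0.022, 0.951, -0.075], TCP at [0.253, 0.516, 0.231] pointing down, gripper open.
Joint ranges: [-2.71, 2.71], [-0.32, 2.16], [-1.57, 1.52], [0, 2.45], [-1.46, 4.6], [0, 2.02], [-2.83, 2.83]. Speed limits (rad/s): [1.89, 1.89, 2.57, 2.57, 3.01, 3.01, 3.01].

### API

Orientations are given as a unit quaternion [x, y, z, w].
In Python, from rig import ctrl, read_camera, camera_params gives the robot as it stands.
- The arm moves only by the shell command python3 -m inch 'ROWS' [FORCE]. ROWS is a JSON object of lists of equal length, an entry for each row: "claw": the finger opening in mm, from 0 to 85.4; "delta_pos": the shift along the world's x, y, z as a fraction of full scale, a list of three; "twist": the turn about the world's z as a fraction of full scale. In form: {"claw": [claw, ...], "delta_pos": [[dx, dy, dz], ...], "twist": [twist, ...]}. A call has 1 to 10 rows; each row is the pose to reach, as a shift and turn from the pose commanded when the call began; what a row does not reach only later rows make up. Full scale, the value 1, is 10 cm for a shift and 90 degrees for a turn. A row lasts 1/12 s, in which the tool goes at most 41.7 mm and 7.16 degrees, less where a joint would pass 70% of its speed; a pose out of reach is approached as far as the arm can. A call with a number of a shift or a turn outside -1 to 1 is refused whole. A call with a gripper value outside its range is refused whole. The fingers move at their own pace and stop on an object; FORCE is the grip in N (left out, the last holds). Time passes only in rows, so rows that repeat a pose let the fingers close. It gives the time, the measured TCP pose, the force, the opening and the grip force at its end, in the units of the state.
- ctrl.observe(): the state, without advancing time (a new reading comes with each control period).
- read_camera(name): name is "scene" or "top" or "wrist"; returns the picture (480x640x3 uint8, red, green, blue); there is no depth.
- camera_params(name): a dict with "intrinsics" (3x3 intrinsics, pixels), "extrinsics" (4x4, takes a point from camera to world coordinates). Camera axes: x right, y up, looking along -z (the intrinsics and any distortion apply to the point x, -y, -z); pixel columns grow to the right and rows downward; lengths in m; the calibration is good to about 2 mm. A picture is of the moment at which its call begins: read the wrist's pose just before it. camera_params takes no time and is no camera call; for the wrist camera it gives the pose at the moment of the call.
- ctrl.job_done(): hands the job in; it is judged then, once.
The state is a dict: "clock": time; "qpos": joint angles; "joint_vel": joint speeds; "joint_efforts": joint torques, N m; "tool_pos": TCP position; "tool_rot": TCP orientation; "wrist_force": force on the tool from outside, world axes, zero at the start; "ft_torque": the same for the moment, N m; "opening": finger opening in m; "finger_force": force on a finger pad.
Only numpy, scipy, OpenCV 4.12 (cv2) and the standard library are available. Lean on these libraries where they do the work, as an engineer would, in place of code of your own. Each camera call takes 0.05 s, during which the arm holds its last target. There are 200 camera calls.

### The job

Before loading the slanted packing stand, check the free play of its tilt gear: swing the red crank knob gently clockwise (seen from above) until you feel resistance, then anticlockwise until you feel resistance, without turning the gear itself, and let it rest in the middle of that play. Then stack all the cartons on the sloping deck in one square pile, centred across the deck, each lying flat with its narrow end touching the backstop, kraft ones below and the blue one on top. Last, push the red-balled lock lever all the way over, and leave the other things on the table alone.

Things in the scene. Friction and masses are not known exactly. Their poses are not given: they have to be found in the camera images.
- deck: Sloping deck, 120 mm wide (x), blue mesh face, on the fixed stand at the left (yaw up to 0.2; at 0 deck x is world x). Falls 0.28 rad towards its backstop, a board 120 wide, 12 thick, 112 mm tall, square to the deck. Origin: middle of the inner corner of deck and backstop, 35 mm above the table. y down the slope (deck face y -153 to 0 mm, backstop face y = 0), z out of the deck.
- crank (a joint): Crank, a 90 mm steel arm on a vertical axis on the stand's green gearbox, 135 mm uphill of the pile's centre. Value: angle of the arm within its free play relative to the gear, rad, clockwise from above positive, 0 mid-play; the play ends at +0.32 and -0.32, where the stiff gear is felt (1.5 N m, 17 N at the knob). Within the play it moves with under 1 N.
- knob_mid (a point): Upright red crank knob, 24 mm across: this point lies 100 mm above the table, knob 24 mm below to 21 mm above it, 90 mm from the crank's axis, on the side away from the deck. Clockwise moves it to the deck's -x side. The gear, and so the middle of the play, starts turned up to 0.35 rad either way from straight away from the deck.
- gear_pointer (a point): Tip of the yellow pointer fixed to the gear itself (dark disc under the crank), 50 mm from the vertical axis, on the deck's -x side, square to the crank arm when that is mid-play. It stays still unless the gear is driven; it may not move more than 12 mm.
- lock (a joint): Lock lever on a green block at the stand's +x side. 0 leaning to the deck's -x side (start), 1.0 rad fully over to the +x side; its axis is level, along y of the stand. Stays where it is left; turns with about 1 N at the ball.
- lock_tip (a point): Centre of the red ball (26 mm across) on the lock lever's end, 80 mm from its axis; about 104 mm above the table at both ends of its swing (10 mm higher half way). It travels 77 mm from one end to the other, along the deck's +x (level).
- gift: Blue carton, goes on top: 60 mm (x) x 110 mm (y) x 32 mm (z), about 0.2 kg, rigid. Origin: centre of its underside; y along the long side, z up out of its top. White band and orange window on top; either end may face the backstop. Starts flat on the table, x within 0.35 rad of world x.
- kraft1: Brown kraft carton (two or all of the three are present): 60 mm (x) x 110 mm (y) x 32 mm (z), about 0.2 kg, rigid. Origin: centre of its underside; y along the long side, z up out of its top. White band and orange window on top; either end may face the backstop. Starts flat on the table, x within 0.35 rad of world x.
- kraft2: Brown kraft carton (two or all of the three are present): 60 mm (x) x 110 mm (y) x 32 mm (z), about 0.2 kg, rigid. Origin: centre of its underside; y along the long side, z up out of its top. White band and orange window on top; either end may face the backstop. Starts flat on the table, x within 0.35 rad of world x.
- kraft3: Brown kraft carton (two or all of the three are present): 60 mm (x) x 110 mm (y) x 32 mm (z), about 0.2 kg, rigid. Origin: centre of its underside; y along the long side, z up out of its top. White band and orange window on top; either end may face the backstop. Starts flat on the table, x within 0.35 rad of world x.
- honey_jar: Bystander: small jar with a white label and lid, 60 mm wide, 60 mm tall; origin at its foot.
- tape_roll: Bystander: roll of tape lying flat, 90 mm wide, 45 mm tall; origin at its underside.
- bowl: Bystander: blue bowl, 120 mm wide, 50 mm tall; origin at its foot.
- tea_mug: Bystander: low white mug, 76 mm wide, 60 mm tall; origin at its foot.
- brush: Bystander: hand brush lying on the table; origin at its underside.
- spray: Bystander: white bottle, 64 mm wide, 170 mm tall; origin at its foot.

How it is judged:
On the way, in this order (a step that is already met when the one before it is completed fails the run):
1. crank swung clockwise to the end of its free play (value of joint crank above 0.27 rad), for 0.1 s.
2. crank swung anticlockwise to the other end of its free play (value of joint crank below -0.27 rad), for 0.1 s.
3. crank at rest near the middle of its play (value of joint crank between -0.1 and 0.1 rad and velocity of joint crank between -0.05 and 0.05 rad/s), for 0.3 s.
4. all cartons piled on the deck against the backstop, the blue one on top (x of kraft1 in the frame of deck between -0.016 and 0.016 m and y of each of kraft1, kraft2, kraft3, gift in the frame of deck above -0.065 m and z of kraft1 in the frame of deck between -0.004 and 0.11 m and angle between the z axis of each of kraft1, kraft2, kraft3, gift and the z axis of deck, either way round below 0.1 rad and angle between the y axis of each of kraft1, kraft2, kraft3, gift and the y axis of deck, either way round below 0.15 rad and linear speed of each of kraft1, kraft2, kraft3, gift below 0.02 m/s and x of kraft2 in the frame of deck between -0.016 and 0.016 m and z of kraft2 in the frame of deck between -0.004 and 0.11 m and x of kraft3 in the frame of deck between -0.016 and 0.016 m and z of kraft3 in the frame of deck between -0.004 and 0.11 m and x of gift in the frame of deck between -0.016 and 0.016 m and z of gift in the frame of deck between -0.004 and 0.11 m and z of gift in the frame of kraft1 above 0.025 m and z of gift in the frame of kraft2 above 0.025 m and z of gift in the frame of kraft3 above 0.025 m), for 0.3 s.
5. lock lever pushed all the way over (value of joint lock above 0.88 rad), for 0.2 s.
At the end, for the whole second after the job is handed in: Crank at rest within 0.1 rad of mid-play; all cartons at rest in one pile on the deck, within 16 mm of its centre line, ends within 10 mm of the backstop, flat within 0.1 rad, square within 0.15 rad, the blue one on top; lock lever over (above 0.88 rad) (all of step 3 and all of step 4 and value of joint lock above 0.88 rad); the robot touches nothing.
It fails at once if the gear itself driven round (its pointer moved more than 12 mm) (distance of gear_pointer from where it was at the start of the episode above 0.012 m).
It fails at once if a bystander moved more than 40 mm (distance of any of honey_jar, tape_roll, bowl, tea_mug, brush, spray from where it was at the start of the episode above 0.04 m).
Of kraft1, kraft2, kraft3 only 2 to 3 are there at a start; the rules pass over those that are not, and their reading is None.
At some moment in a run one of gift may be knocked a few centimetres aside while the robot is not near it.
It also fails if it takes over 200 s, if anything falls off the work surface, if the arm or the gripper's body presses on something with over 40 N, if the wrist force passes 120 N, or if a joint passes its speed limit or range.

## Working session

There is one attempt and no reset: what is moved stays moved. The work goes in short steps, Python scripts to look and compute and a shell command to move; the robot and the scene stay as the last step left them, time stands still between calls to the robot, and variables do not carry over. Pictures are saved under pics/ and viewed, at most 14 in all, crops included, and the job is handed in when it is done.

```bash
ls; mkdir -p pics; python3 - <<'E'
from rig import ctrl, read_camera, camera_params
import cv2,numpy as np
s=ctrl.observe();print(s['clock'],s['tool_pos'],s['tool_rot'],s['wrist_force'],s['opening'])
for n in('scene','top'):
    cv2.imwrite(f'pics/{n}0.png',read_camera(n)[...,::-1]);p=camera_params(n);print(n,p)
E
```

```text
pics
0.0 [0.25304206 0.51605075 0.23084346] [ 2.25943416e-01  9.74140286e-01 -5.19587318e-04 -7.85624124e-05] [0.10834811 0.10643781 0.11319648] 0.0855341257196749
scene {'intrinsics': array([[519.34560878,   0.        , 319.30303946],
       [  0.        , 519.34560878, 237.23198836],
       [  0.        ,   0.        ,   1.        ]]), 'extrinsics': array([[-0.56975666, -0.68365427,  0.45606379,  1.05231821],
       [ 0.82174616, -0.46683153,  0.3268051 ,  0.23679907],
       [-0.01051675,  0.56096805,  0.82777065,  0.92530151],
       [ 0.        ,  0.        ,  0.        ,  1.        ]])}
top {'intrinsics': array([[562.99890763,   0.        , 321.15861419],
       [  0.        , 562.99890763, 242.35235785],
       [  0.        ,   0.        ,   1.        ]]), 'extrinsics': array([[ 2.96060426e-02,  9.86461211e-01, -1.61300219e-01,
         4.00252049e-01],
       [-9.99549717e-01,  3.00060167e-02,  4.37700666e-05,
        -6.82742355e-02],
       [ 4.88315454e-03,  1.61226292e-01,  9.86905384e-01,
         1.48343714e+00],
       [ 0.00000000e+00,  0.00000000e+00,  0.00000000e+00,
         1.00000000e+00]])}
```

View pics/top0.png

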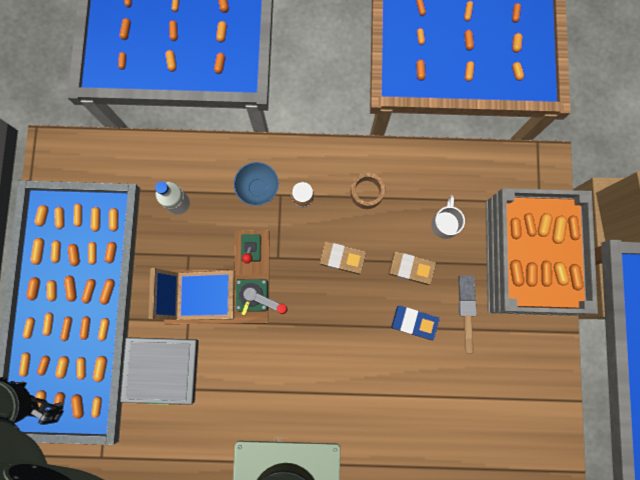

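View pics/scene0.png

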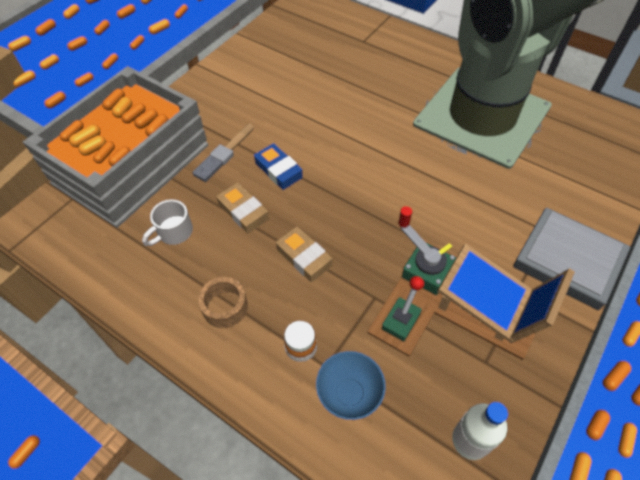

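The top view shows two kraft cartons (about 343,257 and 412,267) and the blue one (415,322). The stand is at (150–270, 230–325), with the knob at (282,309) and the lever ball at (247,258). I'll enlarge it for measuring.

```bash
cat > h.py <<'E'
from rig import ctrl, read_camera, camera_params
import cv2,numpy as np
def ray(n,uv,z,P=None):
    p=P or camera_params(n);K=p['intrinsics'];T=p['extrinsics']
    d=np.linalg.inv(K)@[uv[0],uv[1],1];d=T[:3,:3]@[d[0],-d[1],-d[2]];c=T[:3,3]
    return c+d*(z-c[2])/d[2]
def proj(n,X,P=None):
    p=P or camera_params(n);K=p['intrinsics'];T=p['extrinsics']
    q=T[:3,:3].T@(np.array(X)-T[:3,3]);q=K@[q[0],-q[1],-q[2]];return q[:2]/q[2]
def st():
    s=ctrl.observe();R=s['tool_rot'];x,y,z,w=R
    yy=np.degrees(np.arctan2(1-2*(x*x+z*z),2*(x*y-z*w)))  # heading of tool y axis
    print('t',round(s['clock'],2),'tcp',np.round(s['tool_pos'],4),'yaxis',round(yy,2),'F',np.round(s['wrist_force'],1),'op',round(s['opening']*1000,1),'ff',s['finger_force'])
E
python3 - <<'E'
import cv2
im=cv2.imread('pics/top0.png')
cv2.imwrite('pics/a.png',cv2.resize(im[220:330,140:300],None,fx=5,fy=5,interpolation=cv2.INTER_CUBIC))
cv2.imwrite('pics/b.png',cv2.resize(im[235:345,310:450],None,fx=5,fy=5,interpolation=cv2.INTER_CUBIC))
from h import *
st()
E
```

```text
t 0.1 tcp [0.253  0.5161 0.2309] yaxis 63.88 F [-0.2 -0.2 -0.3] op 85.3 ff 0.0
```

View pics/a.png

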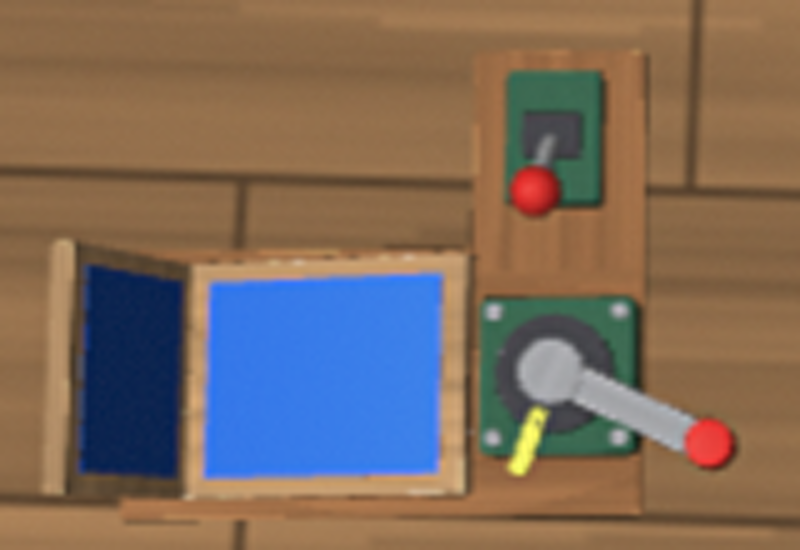

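View pics/b.png

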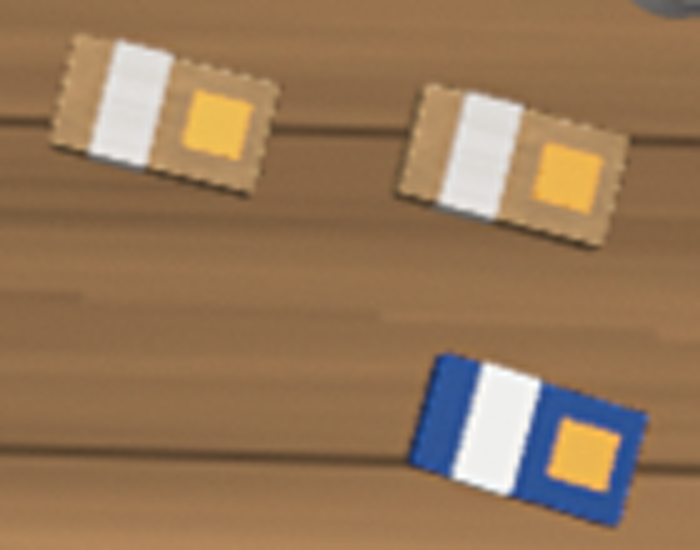

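```bash
python3 - <<'E'
from h import *
A=lambda c,o:((c[0]+.5)/5-.5+o[0],(c[1]+.5)/5-.5+o[1])
a=(140,220);b=(310,235)
R=lambda c,o,z:ray('top',A(c,o),z)
for n,cs in dict(k1=[(75,33),(280,82),(250,195),(50,145)],k2=[(425,82),(630,135),(603,248),(397,193)],g=[(440,352),(648,410),(617,527),(410,465)]).items():
    P=np.array([R(c,b,.032) for c in cs]);L=P[1]-P[0]+P[2]-P[3];W=P[0]-P[3]+P[1]-P[2]
    print(n,P.mean(0).round(4),'long ang',np.degrees(np.arctan2(L[1],L[0])).round(1),np.degrees(np.arctan2(W[1],W[0])).round(1),np.linalg.norm(L)/2,np.linalg.norm(W)/2)
u=[R((468,252),a,.0773),R((468,493),a,.0773)];i=[R((190,265),a,.035),R((185,497),a,.035)]
print('up',u,'in',i)
bt=[R((75,242),a,.143),R((68,495),a,.143)];print('board top',bt)
hub=R((550,370),a,.085);k=R((710,443),a,.121);p=R((520,472),a,.06)
print('hub',hub,'knob',k,np.linalg.norm((k-hub)[:2]),'ptr',p,np.linalg.norm((p-hub)[:2]))
print('arm ang',np.degrees(np.arctan2(*(k-hub)[[1,0]])),'ptr',np.degrees(np.arctan2(*(p-hub)[[1,0]])))
print('ball',R((536,190),a,.104))
E
```

```text
k1 [ 0.5997 -0.1246  0.032 ] long ang -102.1 -12.3 0.10836943672285015 0.060855017983662864
k2 [ 0.5787 -0.3068  0.032 ] long ang -103.2 -13.4 0.10968979547533275 0.060590314568565444
g [ 0.438 -0.315  0.032] long ang -104.4 -14.7 0.10959233147131743 0.06067706595378984
up [array([0.55311565, 0.15014149, 0.0773    ]), array([0.43337617, 0.1435761 , 0.0773    ])] in [array([0.54665228, 0.29966959, 0.035     ]), array([0.42807035, 0.293826  , 0.035     ])]
board top [array([0.54511059, 0.32791929, 0.143     ]), array([0.42529107, 0.32195119, 0.143     ])]
hub [0.49477882 0.10512808 0.085     ] knob [0.45962523 0.02202074 0.121     ] 0.09023638331484087 ptr [0.44498995 0.12070213 0.06      ] 0.05216782685564065
arm ang -112.92788743882062 ptr 162.6302267729349
ball [0.58197718 0.1141272  0.104     ]
```

```bash

A='x'
python3 -m inch '{"claw":[60,60,60,60],"delta_pos":[[0.4,-1,0],[0.4,-1,0],[0.4,-1,0],[0.4,-1,0]],"twist":[-0.18,-0.18,-0.18,-0.18]}' 20
python3 -m inch '{"claw":[60,60,60,60],"delta_pos":[[0.4,-1,0],[0.4,-1,0],[0.4,-1,0],[0.4,-1,0]],"twist":[-0.18,-0.18,-0.18,-0.18]}'
python3 -m inch '{"claw":[60,60,60,60],"delta_pos":[[0.4,-1,0],[0.4,-1,0],[0.4,-1,0],[0.4,-1,0]],"twist":[-0.18,-0.18,-0.18,-0.18]}'
python3 -m inch '{"claw":[60,60,60,60],"delta_pos":[[0.4,-1,0],[0.4,-1,0],[0.4,-1,0],[0.4,-1,0]],"twist":[-0.18,-0.18,-0.18,-0.18]}'
python3 -m inch '{"claw":[60,60,60,60,60,60],"delta_pos":[[0.46,-0.94,0],[0.46,-0.94,0],[0.46,-0.94,0],[0.46,-0.94,0],[0.46,-0.94,0],[0.46,-0.94,0]],"twist":[-0.18,-0.18,-0.18,-0.18,-0.18,-0.18]}'
python3 - <<'E'
from h import *
st()
p=camera_params('wrist');im=read_camera('wrist')
cv2.imwrite('pics/w1.png',im[...,::-1]);print(proj('wrist',[.4596,.022,.121],p))
st()
E
```

```text
clock: 0.43
tool_pos: [0.2954, 0.4118, 0.2316]
tool_rot: [0.365, 0.931, -0.001, 0.001]
wrist_force: [0.6, -0.2, -0.4]
opening: 0.0602
finger_force: 0.0
clock: 0.77
tool_pos: [0.3349, 0.3121, 0.2315]
tool_rot: [0.492, 0.871, -0.001, 0.001]
wrist_force: [-0.2, -0.1, 1.2]
opening: 0.0602
finger_force: 0.0
clock: 1.1
tool_pos: [0.3746, 0.2124, 0.2314]
tool_rot: [0.61, 0.793, -0.0, 0.001]
wrist_force: [0.5, -0.3, -0.7]
opening: 0.0598
finger_force: 0.0
clock: 1.43
tool_pos: [0.4146, 0.1126, 0.2313]
tool_rot: [0.715, 0.699, -0.0, 0.001]
wrist_force: [0.5, 0.6, -0.6]
opening: 0.0601
finger_force: 0.0
clock: 1.93
tool_pos: [0.4589, 0.0236, 0.2311]
tool_rot: [0.804, 0.595, -0.0, -0.0]
wrist_force: [0.4, -0.1, -0.2]
opening: 0.06
finger_force: 0.0
t 1.93 tcp [0.4589 0.0236 0.2311] yaxis -16.96 F [ 0.4 -0.1 -0.2] op 60.0 ff 0.0
[324.70499021 242.38637895]
t 1.98 tcp [0.4588 0.0237 0.2311] yaxis -16.95 F [0.7 0.1 0.4] op 59.9 ff 0.0
```

View pics/w1.png

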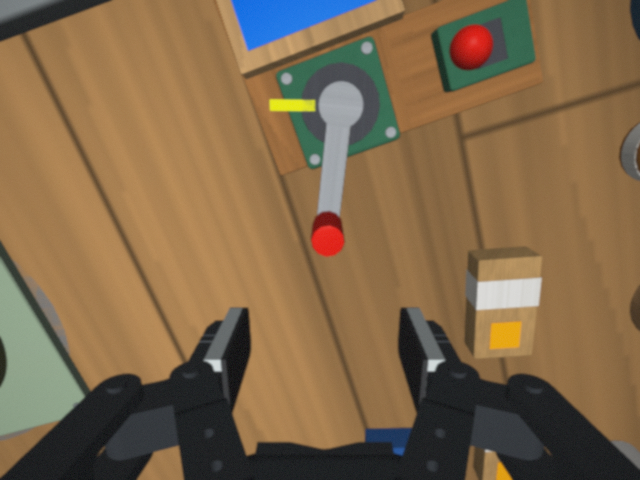

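The wrist view shows the knob at (328,239), within about 1 mm of where I predicted it. The pointer is at (270–315, 105), level in the picture, so mid-play is a heading of about −107°. Now I'll descend and cage the knob.

```bash

python3 -m inch '{"claw":[60,60,60,60],"delta_pos":[[0,0,-0.8],[0,0,-0.8],[0,0,-0.8],[0,0,-0.8]],"twist":[0,0,0,0]}'
python3 -m inch '{"claw":[60,60,60,60,32,32,32,32,32,32],"delta_pos":[[0,0,-0.3],[0,0,-0.6],[0,0,-0.6],[0,0,-0.6],[0,0,-0.6],[0,0,-0.6],[0,0,-0.6],[0,0,-0.6],[0,0,-0.6],[0,0,-0.6]],"twist":[0,0,0,0,0,0,0,0,0,0]}'
python3 - <<'E'
from h import *
st()
h=np.array([.4948,.1051])
for d in (-120,-125.5,-127,-107,-94,-88,-86):
    p=h+.09*np.array([np.cos(np.radians(d)),np.sin(np.radians(d))]);print(d,p.round(4))
E
```

```text
clock: 2.32
tool_pos: [0.4584, 0.0229, 0.1512]
tool_rot: [0.804, 0.595, -0.001, -0.001]
wrist_force: [0.5, -0.4, 0.3]
opening: 0.0599
finger_force: 0.0
clock: 3.15
tool_pos: [0.4592, 0.0223, 0.0916]
tool_rot: [0.804, 0.594, 0.0, 0.0]
wrist_force: [0.9, 0.1, 0.1]
opening: 0.0324
finger_force: 0.0
t 3.15 tcp [0.4592 0.0223 0.0916] yaxis -17.11 F [0.9 0.1 0.1] op 32.4 ff 0.0
-120 [0.4498 0.0272]
-125.5 [0.4425 0.0318]
-127 [0.4406 0.0332]
-107 [0.4685 0.019 ]
-94 [0.4885 0.0153]
-88 [0.4979 0.0152]
-86 [0.5011 0.0153]
```

```bash

python3 -m inch '{"claw":[32,32,32,32,32,32],"delta_pos":[[-0.03,0.01,0],[-0.06,0.03,0],[-0.09,0.05,0],[-0.12,0.07,0],[-0.15,0.085,0],[-0.15,0.085,0]],"twist":[-0.05,-0.1,-0.13,-0.16,-0.18,-0.18]}'
for i in 1; do python3 -m inch '{"claw":[32,32,32,32],"delta_pos":[[-0.01,0.008,0],[-0.02,0.015,0],[-0.02,0.015,0],[-0.02,0.015,0]],"twist":[0,0,0,0]}'; done
python3 - <<'E'
from h import *
st()
E
```

```text
clock: 3.65
tool_pos: [0.4436, 0.0311, 0.0913]
tool_rot: [0.88, 0.474, -0.0, -0.0]
wrist_force: [-0.4, 0.7, -1.0]
opening: 0.0321
finger_force: 0.0
clock: 3.98
tool_pos: [0.4421, 0.0323, 0.0913]
tool_rot: [0.88, 0.475, -0.0, -0.0]
wrist_force: [-0.4, 0.6, -0.3]
opening: 0.0316
finger_force: 0.0
t 3.98 tcp [0.4421 0.0323 0.0913] yaxis -33.28 F [-0.4  0.6 -0.3] op 31.6 ff 0.0
```

```bash

python3 -m inch '{"claw":[32,32,32],"delta_pos":[[-0.017,0.011,0],[-0.017,0.011,0],[-0.017,0.011,0]],"twist":[0,0,0]}'|egrep 'pos|wrist_f'
python3 -m inch '{"claw":[32,32,32],"delta_pos":[[-0.013,0.009,0],[-0.013,0.009,0],[-0.013,0.009,0]],"twist":[0,0,0]}'|egrep 'pos|wrist_f'
```

```text
tool_pos: [0.4403, 0.0334, 0.0913]
wrist_force: [0.1, -0.3, -0.8]
tool_pos: [0.4397, 0.0339, 0.0913]
wrist_force: [4.2, -2.8, -1.1]
```

```bash

python3 -m inch '{"claw":[32,32,32],"delta_pos":[[-0.009,0.006,0],[-0.009,0.006,0],[-0.009,0.006,0]],"twist":[0,0,0]}'|egrep 'pos|wrist_f'
```

```text
tool_pos: [0.4396, 0.034, 0.0914]
wrist_force: [7.5, -7.1, -2.5]
```

Resistance is felt at the clockwise end, about 10 N, and the TCP has stopped. Now anticlockwise along the arc.

```bash

python3 -m inch '{"claw":[32,32,32,32,32,32,32,32,32],"delta_pos":[[0.05,-0.035,0],[0.11,-0.075,0],[0.17,-0.11,0],[0.24,-0.14,0],[0.31,-0.165,0],[0.38,-0.18,0],[0.46,-0.19,0],[0.52,-0.2,0],[0.52,-0.2,0]],"twist":[0.03,0.08,0.13,0.18,0.23,0.28,0.33,0.38,0.38]}'|egrep 'pos|wrist_f'
python3 -m inch '{"claw":[32,32,32],"delta_pos":[[0.02,0,0],[0.03,0,0],[0.03,0,0]],"twist":[0,0.02,0.02]}'|egrep 'pos|wrist_f'
python3 -m inch '{"claw":[32,32,32],"delta_pos":[[0.02,0,0],[0.02,0,0],[0.02,0,0]],"twist":[0,0,0]}'|egrep 'pos|wrist_f'
```

```text
tool_pos: [0.4909, 0.0147, 0.0912]
wrist_force: [0.1, 0.6, 0.2]
tool_pos: [0.493, 0.015, 0.0913]
wrist_force: [0.4, -0.2, 0.3]
tool_pos: [0.4952, 0.0149, 0.0913]
wrist_force: [0.2, -0.1, 0.4]
```

```bash

python3 -m inch '{"claw":[32,32,32],"delta_pos":[[0.02,0,0],[0.02,0,0],[0.02,0,0]],"twist":[0,0,0]}'|egrep 'pos|wrist_f'
python3 -m inch '{"claw":[32,32,32],"delta_pos":[[0.02,0,0],[0.02,0,0],[0.02,0,0]],"twist":[0,0,0]}'|egrep 'pos|wrist_f'
```

```text
tool_pos: [0.4973, 0.0149, 0.0913]
wrist_force: [-0.4, 0.0, -0.5]
tool_pos: [0.4993, 0.0149, 0.0913]
wrist_force: [0.4, -0.0, -0.2]
```

```bash

python3 -m inch '{"claw":[32,32,32],"delta_pos":[[0.015,0,0],[0.015,0,0],[0.015,0,0]],"twist":[0,0,0]}'|egrep 'pos|wrist_f'
```

```text
tool_pos: [0.5008, 0.0149, 0.0913]
wrist_force: [0.0, -0.6, -0.5]
```

```bash

python3 -m inch '{"claw":[32,32,32],"delta_pos":[[0.01,0,0],[0.01,0,0],[0.01,0,0]],"twist":[0,0,0]}'|egrep 'pos|wrist_f'
```

```text
tool_pos: [0.5014, 0.0149, 0.0912]
wrist_force: [-3.7, -0.7, 1.5]
```

```bash

python3 -m inch '{"claw":[32,32,32],"delta_pos":[[0.006,0,0],[0.006,0,0],[0.006,0,0]],"twist":[0,0,0]}'|egrep 'pos|wrist_f'
python3 -m inch '{"claw":[32,32,32,32,32,32,32,32],"delta_pos":[[-0.06,0,0],[-0.12,0,0],[-0.18,0.01,0],[-0.24,0.02,0],[-0.29,0.03,0],[-0.33,0.04,0],[-0.33,0.04,0],[-0.33,0.04,0]],"twist":[-0.02,-0.06,-0.1,-0.14,-0.18,-0.22,-0.24,-0.24]}'|egrep 'pos|wrist_f'
python3 -m inch '{"claw":[26,26,26,26,26,26],"delta_pos":[[0,0,0],[0,0,0],[0,0,0],[0,0,0],[0,0,0],[0,0,0]],"twist":[0,0,0,0,0,0]}'
python3 -c "from h import *;st()"
```

```text
tool_pos: [0.5015, 0.0148, 0.0911]
wrist_force: [-6.2, -0.6, 3.0]
tool_pos: [0.4695, 0.0189, 0.0914]
wrist_force: [-0.4, -0.2, -0.2]
clock: 8.4
tool_pos: [0.4693, 0.0188, 0.0913]
tool_rot: [0.814, 0.581, -0.0, -0.0]
wrist_force: [0.6, 0.0, 0.5]
opening: 0.0261
finger_force: 0.2
t 8.4 tcp [0.4693 0.0188 0.0913] yaxis -18.9 F [0.6 0.  0.5] op 26.1 ff 0.17276570666581392
```

```bash

python3 -m inch '{"claw":[50,60,60,60,60,60,60,60],"delta_pos":[[0,0,0],[0,0,0],[0,0,0],[0,0,0.3],[0,0,0.7],[0,0,1],[0,0,1],[0,0,1]],"twist":[0,0,0,0,0,0,0,0]}' |egrep 'pos|wrist_f'
python3 - <<'E'
from h import *
st()
im=read_camera('top')
cv2.imwrite('pics/c.png',cv2.resize(im[240:330,220:310,::-1],None,fx=6,fy=6,interpolation=cv2.INTER_CUBIC))
E
python3 -m inch '{"claw":[85,85,85,85,85],"delta_pos":[[0.65,-0.7,0.3],[0.65,-0.7,0.3],[0.65,-0.7,0.3],[0.65,-0.7,0.3],[0.65,-0.7,0.3]],"twist":[0.073,0.073,0.073,0.073,0.073]}' |egrep 'pos|wrist_f'
python3 -m inch '{"claw":[85,85,85,85,85],"delta_pos":[[0.65,-0.735,0],[0.65,-0.735,0],[0.65,-0.735,0],[0.65,-0.735,0],[0.65,-0.735,0]],"twist":[0,0,0,0,0]}' |egrep 'pos|wrist_f'
python3 - <<'E'
from h import *
p=camera_params('wrist');im=read_camera('wrist');st()
c,s=np.cos(np.radians(-12.3)),np.sin(np.radians(-12.3))
im=im[...,::-1].copy()
for a in(-1,1):
  for b in(-1,1):
    q=proj('wrist',[.5997+a*.03*c-b*.055*s,-.1246+a*.03*s+b*.055*c,.032],p);cv2.circle(im,tuple(int(v) for v in q),3,(0,255,0),-1)
cv2.imwrite('pics/w2.png',im)
cv2.imwrite('pics/cw2.png',np.hstack([cv2.resize(im,(640,480))[:, :], ]))
E
```

```text
tool_pos: [0.4698, 0.0191, 0.1924]
wrist_force: [-1.1, -0.6, -0.4]
t 9.07 tcp [0.4698 0.0191 0.1924] yaxis -18.89 F [-1.1 -0.6 -0.4] op 59.8 ff 0.0
tool_pos: [0.534, -0.0516, 0.22]
wrist_force: [-0.4, 0.2, 0.1]
tool_pos: [0.5987, -0.1241, 0.2198]
wrist_force: [-0.3, 0.7, 0.6]
t 10.0 tcp [ 0.5986 -0.1234  0.2202] yaxis -12.3 F [-1.3  0.3  0. ] op 85.0 ff 0.0
```

View pics/w2.png

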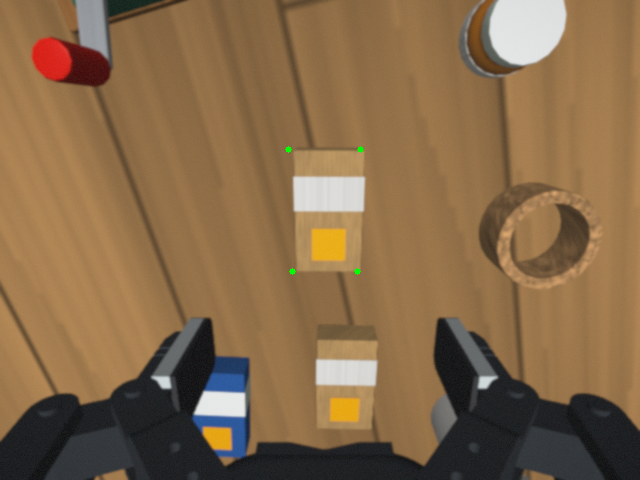

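View pics/c.png

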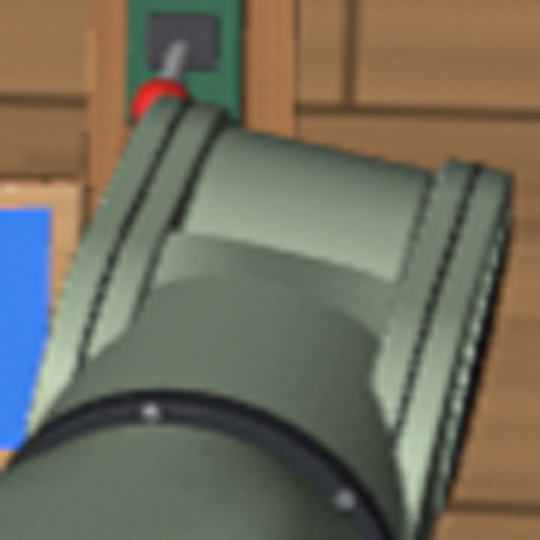

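The predicted corners (green) fit the kraft carton at (328,210) to within about 3 px. The arm hid the crank in the top crop, so I'll check it later. Descend and grasp.

```bash

python3 -m inch '{"claw":[85,85,85,85],"delta_pos":[[0.03,0,-1],[0.03,0,-1],[0.03,0,-1],[0.03,0,-1]],"twist":[0,0,0,0]}' |egrep 'pos|wrist_f'
python3 -m inch '{"claw":[85,85,85,85,85],"delta_pos":[[0,0,-0.4],[0,0,-0.8],[0,0,-0.95],[0,0,-0.95],[0,0,-0.95]],"twist":[0,0,0,0,0]}' |egrep 'pos|wrist_f'
python3 -m inch '{"claw":[85,85,50,50,50,50,50,50,50],"delta_pos":[[0,0,-0.1],[0,0,-0.22],[0,0,-0.22],[0,0,-0.22],[0,0,-0.22],[0,0,-0.22],[0,0,-0.22],[0,0,-0.22],[0,0,-0.22]],"twist":[0,0,0,0,0,0,0,0,0]}' 20
python3 -c "from h import *;st()"
```

```text
tool_pos: [0.6001, -0.1226, 0.1176]
wrist_force: [-0.9, 0.1, -0.8]
tool_pos: [0.6027, -0.1241, 0.0277]
wrist_force: [0.4, 1.3, 1.1]
clock: 11.5
tool_pos: [0.6024, -0.1246, 0.0045]
tool_rot: [0.779, 0.627, 0.0, 0.0]
wrist_force: [-0.5, 0.7, 2.1]
opening: 0.0595
finger_force: 23.5
t 11.5 tcp [ 0.6024 -0.1246  0.0045] yaxis -12.35 F [-0.5  0.7  2.1] op 59.5 ff 23.46040517091751
```

```bash

python3 -m inch '{"claw":[50,50,50,50],"delta_pos":[[0,0,0.3],[0,0,1],[0,0,1],[0,0,1]],"twist":[0,0,0,0]}' 25 |egrep 'pos|wrist_f'
python3 -m inch '{"claw":[50,50,50,50,50],"delta_pos":[[-0.3,0.9,0.95],[-0.3,0.9,0.95],[-0.3,0.9,0.95],[-0.3,0.9,0.95],[-0.3,0.9,0.95]],"twist":[0.08,0.08,0.08,0.08,0.08]}' |egrep 'pos|wrist_f'
python3 -m inch '{"claw":[50,50,50,50],"delta_pos":[[-0.3,0.95,0],[-0.3,0.95,0],[-0.3,0.95,0],[-0.3,0.95,0]],"twist":[0.08,0.08,0.08,0.08]}' |egrep 'pos|wrist_f'
python3 -m inch '{"claw":[50,50,50,50],"delta_pos":[[-0.3,0.95,0],[-0.3,0.95,0],[-0.3,0.95,0],[-0.3,0.95,0]],"twist":[0.005,0.005,0.005,0.005]}' |egrep 'pos|wrist_f'
python3 -m inch '{"claw":[50,50,50,50,50],"delta_pos":[[-0.23,0.87,0],[-0.23,0.87,0],[-0.23,0.87,0],[-0.23,0.87,0],[-0.23,0.87,0]],"twist":[0,0,0,0,0]}'
python3 -c "from h import *;st()"
```

```text
tool_pos: [0.6044, -0.1253, 0.1098]
wrist_force: [1.2, 0.1, -1.5]
tool_pos: [0.5727, -0.0323, 0.2012]
wrist_force: [0.6, -1.1, -2.8]
tool_pos: [0.5412, 0.064, 0.1982]
wrist_force: [-0.2, -0.3, -2.4]
tool_pos: [0.5111, 0.1587, 0.1981]
wrist_force: [1.0, 0.6, -2.6]
clock: 13.33
tool_pos: [0.4897, 0.2413, 0.1985]
tool_rot: [0.692, 0.722, -0.001, 0.0]
wrist_force: [0.0, -1.1, -1.6]
opening: 0.0595
finger_force: 30.1
t 13.33 tcp [0.4897 0.2413 0.1985] yaxis 2.48 F [ 0.  -1.1 -1.6] op 59.5 ff 30.06479322910309
```

```bash

python3 -m inch '{"claw":[50,50,50,50,50],"delta_pos":[[0,0.01,-0.4],[0,0.01,-0.8],[0,0.01,-1],[0,0.01,-1],[0,0.01,-1]],"twist":[0,0,0,0,0]}' 20 |egrep 'pos|wrist_f'
python3 -m inch '{"claw":[50,50,50,50,50],"delta_pos":[[0,0,-0.1],[0,0,-0.2],[0,0,-0.28],[0,0,-0.28],[0,0,-0.28]],"twist":[0,0,0,0,0]}' |egrep 'pos|wrist_f'
python3 -m inch '{"claw":[50,50,50,50],"delta_pos":[[0,0,-0.03],[0,0,-0.06],[0,0,-0.06],[0,0,-0.06]],"twist":[0,0,0,0]}' |egrep 'pos|wrist_f'
```

```text
tool_pos: [0.4899, 0.2417, 0.0991]
wrist_force: [0.8, 0.1, -1.4]
tool_pos: [0.4893, 0.2433, 0.0712]
wrist_force: [0.1, -0.8, -1.9]
tool_pos: [0.4895, 0.2442, 0.0656]
wrist_force: [-0.6, 4.2, 1.9]
```

```bash

python3 -m inch '{"claw":[50,50,50,50],"delta_pos":[[0,0,-0.03],[0,0,-0.06],[0,0,-0.06],[0,0,-0.06]],"twist":[0,0,0,0]}' |egrep 'pos|wrist_f'
python3 -m inch '{"claw":[50,50,50,50],"delta_pos":[[0,0,-0.02],[0,0,-0.04],[0,0,-0.04],[0,0,-0.04]],"twist":[0,0,0,0]}' |egrep 'pos|wrist_f'
python3 -c "from h import *;st()"
```

```text
tool_pos: [0.4895, 0.244, 0.0595]
wrist_force: [0.1, 4.5, 2.1]
tool_pos: [0.4895, 0.2438, 0.0554]
wrist_force: [0.2, 5.0, 3.1]
t 15.17 tcp [0.4895 0.2438 0.0554] yaxis 2.52 F [0.2 5.  3.1] op 59.5 ff 32.262539863586426
```

```bash

python3 -m inch '{"claw":[70,85,85,85,85,85,85,85],"delta_pos":[[0,0,0],[0,0,0],[0,0,0],[0,0,0],[0,0,0.3],[0,0,0.7],[0,0,1],[0,0,1]],"twist":[0,0,0,0,0,0,0,0]}' |egrep 'pos|wrist_f'
python3 -m inch '{"claw":[85,85,85,85,85],"delta_pos":[[0,-0.6,0.7],[0,-0.6,0.7],[0,-0.6,0.7],[0,-0.6,0.7],[0,-0.6,0.7]],"twist":[0,0,0,0,0]}' |egrep 'pos|wrist_f'
python3 - <<'E'
from h import *
p=camera_params('wrist');im=read_camera('wrist');st()
im=im[...,::-1].copy()
np.save('p3.npy',p['extrinsics'])
def deck(x,y,z,O=np.array([.4874,.2965,.035]),ya=.044,s=.28):
    X=np.array([np.cos(ya),np.sin(ya),0]);Yh=np.array([-np.sin(ya),np.cos(ya),0]);e=np.array([0,0,1.])
    return O+x*X+y*(np.cos(s)*Yh-np.sin(s)*e)+z*(np.sin(s)*Yh+np.cos(s)*e)
for pt in[(-.06,0,0),(.06,0,0),(-.06,-.153,0),(.06,-.153,0),(-.06,0,.112),(.06,0,.112)]:
    q=proj('wrist',deck(*pt),p);cv2.circle(im,tuple(int(v) for v in q),3,(0,0,255),-1)
for pt in[(-.03,0,.032),(.03,0,.032),(-.03,-.11,.032),(.03,-.11,.032)]:
    q=proj('wrist',deck(*pt),p);cv2.circle(im,tuple(int(v) for v in q),3,(0,255,0),-1)
cv2.imwrite('pics/w3.png',im)
E
```

```text
tool_pos: [0.491, 0.2438, 0.1603]
wrist_force: [0.6, 0.1, -0.4]
tool_pos: [0.4892, 0.1837, 0.2251]
wrist_force: [0.0, 0.8, -0.1]
t 16.3 tcp [0.4889 0.1841 0.2245] yaxis 2.54 F [ 0.3 -0.2 -0.2] op 85.4 ff 0.0
```

View pics/w3.png

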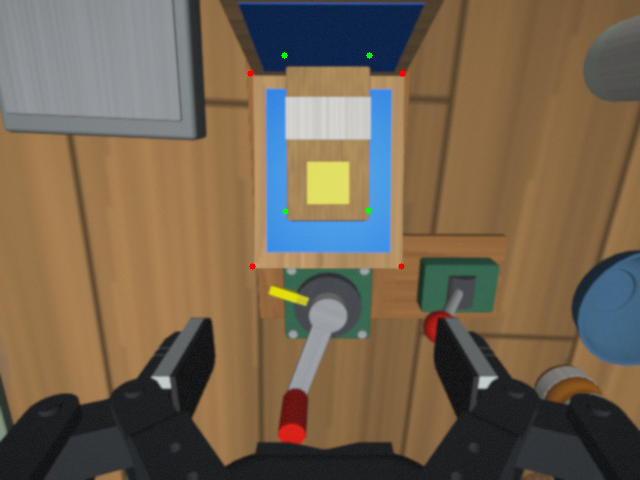

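The deck model (red dots) fits. The kraft carton is centred (columns 286–370) and flat, but about 7 mm short of the backstop (rows 67 and 219, against 55 and 209). I'll push it down with shut fingers.

```bash

python3 -m inch '{"claw":[0,0,0,0,0],"delta_pos":[[0,-0.22,-0.4],[0,-0.22,-0.8],[0,-0.22,-0.8],[0,-0.22,-0.8],[0,-0.22,-0.8]],"twist":[0,0,0,0,0]}' |egrep 'pos|wrist_f|open'
python3 -m inch '{"claw":[0,0,0,0,0],"delta_pos":[[0,0,-0.3],[0,0,-0.61],[0,0,-0.61],[0,0,-0.61],[0,0,-0.61]],"twist":[0,0,0,0,0]}' |egrep 'pos|wrist_f|open'
python3 -m inch '{"claw":[0,0,0,0,0,0],"delta_pos":[[0,0.03,0],[0,0.06,0],[0,0.09,0],[0,0.12,0],[0,0.15,0],[0,0.15,0]],"twist":[0,0,0,0,0,0]}' |egrep 'pos|wrist_f|open'
python3 -m inch '{"claw":[0,0,0,0,0,0],"delta_pos":[[0,0.02,0],[0,0.04,0],[0,0.05,0],[0,0.05,0],[0,0.05,0],[0,0.05,0]],"twist":[0,0,0,0,0,0]}' |egrep 'pos|wrist_f|open'
```

```text
tool_pos: [0.4896, 0.1623, 0.1462]
wrist_force: [0.2, -0.3, 0.7]
opening: 0.0247
tool_pos: [0.4901, 0.162, 0.0865]
wrist_force: [0.2, 0.6, 1.0]
opening: 0.0
tool_pos: [0.4892, 0.1772, 0.0843]
wrist_force: [-0.3, -0.1, 0.1]
opening: 0.0004
tool_pos: [0.4893, 0.1813, 0.0842]
wrist_force: [-0.1, 0.5, 0.4]
opening: 0.0002
```

```bash

python3 -m inch '{"claw":[0,0,0,0],"delta_pos":[[0,0.02,0],[0,0.03,0],[0,0.03,0],[0,0.03,0]],"twist":[0,0,0,0]}' |egrep 'pos|wrist_f'
python3 -m inch '{"claw":[0,0,0,0],"delta_pos":[[0,0.02,0],[0,0.02,0],[0,0.02,0],[0,0.02,0]],"twist":[0,0,0,0]}' |egrep 'pos|wrist_f'
python3 -m inch '{"claw":[0,0,0,0],"delta_pos":[[0,0.02,0],[0,0.02,0],[0,0.02,0],[0,0.02,0]],"twist":[0,0,0,0]}' |egrep 'pos|wrist_f'
```

```text
tool_pos: [0.4891, 0.184, 0.0842]
wrist_force: [-0.3, -3.9, 0.8]
tool_pos: [0.4891, 0.1844, 0.0842]
wrist_force: [-1.6, -15.0, 3.5]
tool_pos: [0.4891, 0.1847, 0.0842]
wrist_force: [-1.6, -25.1, 7.0]
```

Firm stop against the backstop, at the y I predicted. On to the second kraft carton.

```bash

python3 -m inch '{"claw":[0,0,0,0,0,0],"delta_pos":[[0,-0.1,0],[0,-0.2,0.1],[0,-0.3,0.5],[0,-0.3,1],[0,-0.3,1],[0,-0.3,1]],"twist":[0,0,0,0,0,0]}' |egrep 'pos|wrist_f'
python3 -m inch '{"claw":[85,85,85,85,85],"delta_pos":[[0.2,-0.9,0.5],[0.2,-0.9,0.5],[0.2,-0.9,0.5],[0.2,-0.9,0.5],[0.2,-0.9,0.5]],"twist":[-0.06,-0.06,-0.06,-0.06,-0.06]}' |egrep 'pos|wrist_f'
python3 -m inch '{"claw":[85,85,85,85],"delta_pos":[[0.2,-0.9,0],[0.2,-0.9,0],[0.2,-0.9,0],[0.2,-0.9,0]],"twist":[-0.06,-0.06,-0.06,-0.06]}' |egrep 'pos|wrist_f'
python3 -m inch '{"claw":[85,85,85,85],"delta_pos":[[0.2,-0.9,0],[0.2,-0.9,0],[0.2,-0.9,0],[0.2,-0.9,0]],"twist":[-0.057,-0.057,-0.057,-0.057]}' |egrep 'pos|wrist_f'
python3 -m inch '{"claw":[85,85,85,85],"delta_pos":[[0.2,-0.9,0],[0.2,-0.9,0],[0.2,-0.9,0],[0.2,-0.9,0]],"twist":[0,0,0,0]}' |egrep 'pos|wrist_f'
python3 -m inch '{"claw":[85,85,85,85,85],"delta_pos":[[0.12,-1,0],[0.12,-1,0],[0.12,-1,0],[0.12,-1,0],[0.12,-1,0]],"twist":[0,0,0,0,0]}' |egrep 'pos|wrist_f'
python3 - <<'E'
from h import *
st()
im=read_camera('top');cv2.imwrite('pics/t4.png',im[...,::-1])
P=np.array([.5787,-.3068]);G=np.array([.438,-.315])
im=im[...,::-1].copy()
for C,a in((P,-13.4),(G,-14.5)):
  c,s=np.cos(np.radians(a)),np.sin(np.radians(a))
  for i in(-1,1):
    for j in(-1,1):
      q=proj('top',[C[0]+i*.03*c-j*.055*s,C[1]+i*.03*s+j*.055*c,.032]);cv2.circle(im,tuple(int(v) for v in q),1,(0,255,0),-1)
cv2.imwrite('pics/t4.png',cv2.resize(im[220:345,140:460],(800,312),interpolation=cv2.INTER_CUBIC))
E
```

```text
tool_pos: [0.4905, 0.1585, 0.1878]
wrist_force: [-0.5, 0.1, -0.1]
tool_pos: [0.5094, 0.0676, 0.2345]
wrist_force: [0.6, 0.7, -0.2]
tool_pos: [0.5292, -0.0238, 0.2335]
wrist_force: [-0.2, 0.2, 0.1]
tool_pos: [0.5492, -0.1133, 0.2334]
wrist_force: [0.8, -0.1, -0.5]
tool_pos: [0.5693, -0.2029, 0.2333]
wrist_force: [-1.5, 0.7, 0.6]
tool_pos: [0.5817, -0.2999, 0.2334]
wrist_force: [0.9, 0.6, 0.1]
t 21.47 tcp [ 0.5817 -0.2999  0.2334] yaxis -13.36 F [0.9 0.6 0.1] op 85.1 ff 0.0
```

View pics/t4.png

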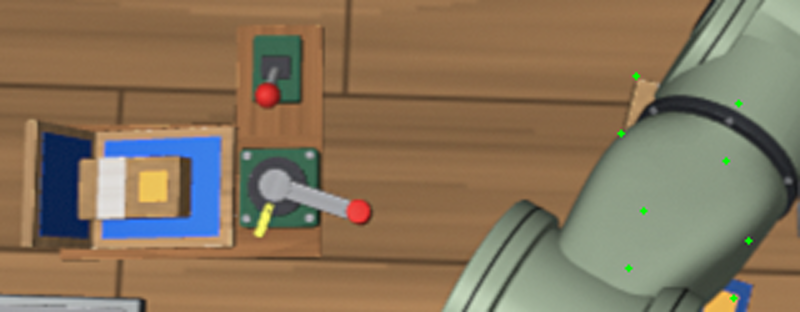

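The first carton is seated and the crank arm (275,185 to 358,210) is square to the pointer. The second carton is where I expected it; grasp it.

```bash

python3 -m inch '{"claw":[85,85,85,85],"delta_pos":[[0,-0.06,-1],[0,-0.06,-1],[0,-0.06,-1],[0,-0.06,-1]],"twist":[0,0,0,0]}' |egrep 'pos|wrist_f'
python3 -m inch '{"claw":[85,85,85,85,85],"delta_pos":[[0,0,-0.4],[0,0,-0.8],[0,0,-1],[0,0,-1],[0,0,-1]],"twist":[0,0,0,0,0]}' |egrep 'pos|wrist_f'
python3 -m inch '{"claw":[85,85,85,50,50,50,50,50,50,50],"delta_pos":[[0,0,-0.15],[0,0,-0.29],[0,0,-0.29],[0,0,-0.29],[0,0,-0.29],[0,0,-0.29],[0,0,-0.29],[0,0,-0.29],[0,0,-0.29],[0,0,-0.29]],"twist":[0,0,0,0,0,0,0,0,0,0]}' 20
python3 -c "from h import *;st()"
```

```text
tool_pos: [0.5805, -0.3044, 0.1305]
wrist_force: [-0.2, 0.8, 0.7]
tool_pos: [0.5822, -0.3067, 0.0358]
wrist_force: [1.3, -0.0, 0.5]
clock: 23.1
tool_pos: [0.5818, -0.3079, 0.0063]
tool_rot: [0.785, 0.62, 0.0, 0.001]
wrist_force: [-0.3, 0.1, 8.0]
opening: 0.0596
finger_force: 22.8
t 23.1 tcp [ 0.5818 -0.3079  0.0063] yaxis -13.43 F [-0.3  0.1  8. ] op 59.6 ff 22.78823733329773
```

```bash

python3 -m inch '{"claw":[50,50,50,50],"delta_pos":[[0,0,0.3],[0,0,1],[0,0,1],[0,0,1]],"twist":[0,0,0,0]}' 25 |egrep 'pos|wrist_f'
python3 -m inch '{"claw":[50,50,50,50],"delta_pos":[[-0.15,0.94,1],[-0.15,0.94,1],[-0.15,0.94,1],[-0.15,0.94,1]],"twist":[0.06,0.06,0.06,0.06]}' |egrep 'pos|wrist_f'
python3 -m inch '{"claw":[50,50,50,50],"delta_pos":[[-0.15,0.94,0.3],[-0.15,0.94,0.3],[-0.15,0.94,0.3],[-0.15,0.94,0.3]],"twist":[0.06,0.06,0.06,0.06]}' |egrep 'pos|wrist_f'
python3 -m inch '{"claw":[50,50,50,50],"delta_pos":[[-0.16,0.94,0],[-0.16,0.94,0],[-0.16,0.94,0],[-0.16,0.94,0]],"twist":[0.057,0.057,0.057,0.057]}' |egrep 'pos|wrist_f'
python3 -m inch '{"claw":[50,50,50,50],"delta_pos":[[-0.15,0.94,0],[-0.15,0.94,0],[-0.15,0.94,0],[-0.15,0.94,0]],"twist":[0,0,0,0]}' |egrep 'pos|wrist_f'
python3 -m inch '{"claw":[50,50,50,50],"delta_pos":[[-0.15,0.94,0],[-0.15,0.94,0],[-0.15,0.94,0],[-0.15,0.94,0]],"twist":[0,0,0,0]}' |egrep 'pos|wrist_f'
python3 -m inch '{"claw":[50,50,50,50,50,50],"delta_pos":[[-0.16,0.94,0],[-0.16,0.94,0],[-0.16,0.94,0],[-0.16,0.94,0],[-0.16,0.94,0],[-0.16,0.94,0]],"twist":[0,0,0,0,0,0]}' |egrep 'pos|wrist_f'
python3 -c "from h import *;st()"
```

```text
tool_pos: [0.5833, -0.309, 0.1117]
wrist_force: [0.6, -0.7, -0.3]
tool_pos: [0.5673, -0.2099, 0.2095]
wrist_force: [0.8, 0.5, -0.6]
tool_pos: [0.5516, -0.1155, 0.2366]
wrist_force: [0.7, 0.2, -1.8]
tool_pos: [0.535, -0.0222, 0.2351]
wrist_force: [0.5, -0.3, -1.0]
tool_pos: [0.5199, 0.0715, 0.235]
wrist_force: [-0.1, 0.1, -1.7]
tool_pos: [0.5048, 0.1652, 0.2349]
wrist_force: [-0.3, -0.1, -2.2]
tool_pos: [0.49, 0.2547, 0.2352]
wrist_force: [-0.3, -1.2, -1.0]
t 25.6 tcp [0.49   0.2547 0.2352] yaxis 2.4 F [-0.3 -1.2 -1. ] op 59.3 ff 30.50093650817871
```

```bash

python3 -m inch '{"claw":[50,50,50,50,50],"delta_pos":[[0,0,-0.4],[0,0,-0.8],[0,0,-1],[0,0,-1],[0,0,-1]],"twist":[0,0,0,0,0]}' 20 |egrep 'pos|wrist_f'
python3 -m inch '{"claw":[50,50,50,50,50],"delta_pos":[[0,0,-0.1],[0,0,-0.2],[0,0,-0.28],[0,0,-0.28],[0,0,-0.28]],"twist":[0,0,0,0,0]}' |egrep 'pos|wrist_f'
python3 -m inch '{"claw":[50,50,50,50],"delta_pos":[[0,0,-0.03],[0,0,-0.06],[0,0,-0.06],[0,0,-0.06]],"twist":[0,0,0,0]}' |egrep 'pos|wrist_f'
python3 -m inch '{"claw":[50,50,50,50],"delta_pos":[[0,0,-0.03],[0,0,-0.06],[0,0,-0.06],[0,0,-0.06]],"twist":[0,0,0,0]}' |egrep 'pos|wrist_f'
```

```text
tool_pos: [0.4899, 0.2551, 0.1355]
wrist_force: [0.8, 0.2, -1.2]
tool_pos: [0.4892, 0.2563, 0.1071]
wrist_force: [-0.8, -0.7, -1.5]
tool_pos: [0.4895, 0.2565, 0.1014]
wrist_force: [0.9, 0.5, 0.8]
tool_pos: [0.4894, 0.257, 0.0954]
wrist_force: [0.3, 4.0, 2.6]
```

```bash

python3 -m inch '{"claw":[50,50,50,50],"delta_pos":[[0,0,-0.03],[0,0,-0.06],[0,0,-0.07],[0,0,-0.07]],"twist":[0,0,0,0]}' |egrep 'pos|wrist_f'
python3 -m inch '{"claw":[70,85,85,85,85,85,85,85],"delta_pos":[[0,0,0],[0,0,0],[0,0,0],[0,0,0],[0,0,0.3],[0,0,0.7],[0,0,1],[0,0,1]],"twist":[0,0,0,0,0,0,0,0]}' |egrep 'pos|wrist_f'
python3 -m inch '{"claw":[85,85,85,85,85],"delta_pos":[[0,-0.8,0.35],[0,-0.8,0.35],[0,-0.8,0.35],[0,-0.8,0.35],[0,-0.8,0.35]],"twist":[0,0,0,0,0]}' |egrep 'pos|wrist_f'
python3 - <<'E'
from h import *
p=camera_params('wrist');im=read_camera('wrist');st()
im=im[...,::-1].copy()
open('h.py','a').write('''
def deck(x,y,z,O=np.array([.4874,.2965,.035]),ya=.044,s=.28):
    X=np.array([np.cos(ya),np.sin(ya),0]);Yh=np.array([-np.sin(ya),np.cos(ya),0]);e=np.array([0,0,1.])
    return O+x*X+y*(np.cos(s)*Yh-np.sin(s)*e)+z*(np.sin(s)*Yh+np.cos(s)*e)
''')
from h import *
import importlib,h;importlib.reload(h)
for z,c in((.032,(255,0,255)),(.064,(0,255,0))):
  for pt in[(-.03,0,z),(.03,0,z),(-.03,-.11,z),(.03,-.11,z)]:
    q=proj('wrist',h.deck(*pt),p);cv2.circle(im,tuple(int(v) for v in q),3,c,-1)
cv2.imwrite('pics/w5.png',im)
E
```

```text
tool_pos: [0.4893, 0.257, 0.0883]
wrist_force: [-0.1, 3.9, 2.1]
tool_pos: [0.491, 0.2569, 0.1934]
wrist_force: [0.7, 0.1, 1.3]
tool_pos: [0.4893, 0.1765, 0.2233]
wrist_force: [-0.1, 0.1, -0.8]
t 28.57 tcp [0.4891 0.177  0.2229] yaxis 2.54 F [-0.3  0.9 -0.2] op 85.3 ff 0.0
```

View pics/w5.png

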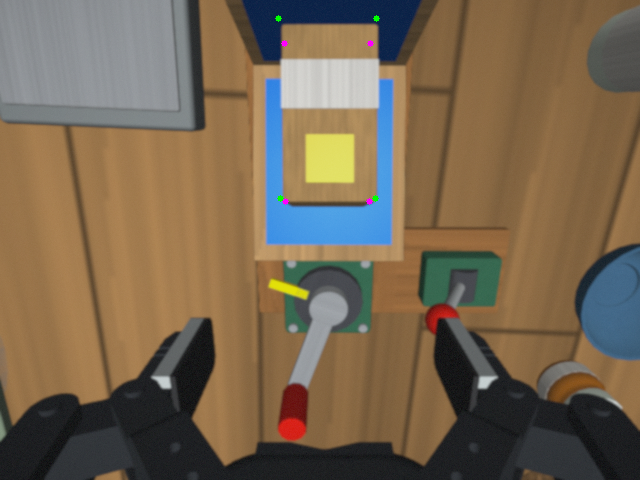

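The second carton is centred (columns 282–378) and flat, about 4 mm short of the backstop. Push it the same way.

```bash

python3 -m inch '{"claw":[0,0,0,0,0,0],"delta_pos":[[0,-0.06,-0.3],[0,-0.06,-0.6],[0,-0.06,-0.9],[0,-0.06,-0.9],[0,-0.06,-0.9],[0,-0.06,-0.9]],"twist":[0,0,0,0,0,0]}' |egrep 'pos|wrist_f'
python3 -m inch '{"claw":[0,0,0,0,0,0],"delta_pos":[[0,0,-0.17],[0,0.03,-0.17],[0,0.07,-0.17],[0,0.11,-0.17],[0,0.15,-0.17],[0,0.15,-0.17]],"twist":[0,0,0,0,0,0]}' |egrep 'pos|wrist_f|open'
python3 -m inch '{"claw":[0,0,0,0,0],"delta_pos":[[0,0.02,0],[0,0.04,0],[0,0.05,0],[0,0.05,0],[0,0.05,0]],"twist":[0,0,0,0,0]}' |egrep 'pos|wrist_f'
```

```text
tool_pos: [0.4897, 0.1709, 0.1344]
wrist_force: [-0.7, -0.6, 0.6]
tool_pos: [0.4894, 0.1867, 0.117]
wrist_force: [-0.3, -0.1, 0.5]
opening: 0.0002
tool_pos: [0.4893, 0.1903, 0.1163]
wrist_force: [-0.8, -0.5, -0.1]
```

```bash

python3 -m inch '{"claw":[0,0,0,0],"delta_pos":[[0,0.02,0],[0,0.02,0],[0,0.02,0],[0,0.02,0]],"twist":[0,0,0,0]}' |egrep 'pos|wrist_f'
python3 -m inch '{"claw":[0,0,0,0],"delta_pos":[[0,0.015,0],[0,0.015,0],[0,0.015,0],[0,0.015,0]],"twist":[0,0,0,0]}' |egrep 'pos|wrist_f'
python3 -m inch '{"claw":[0,0,0,0],"delta_pos":[[0,0.01,0],[0,0.01,0],[0,0.01,0],[0,0.01,0]],"twist":[0,0,0,0]}' |egrep 'pos|wrist_f'
```

```text
tool_pos: [0.4893, 0.1923, 0.1163]
wrist_force: [0.7, -0.6, -0.3]
tool_pos: [0.4891, 0.1933, 0.1162]
wrist_force: [-1.2, -6.3, 0.9]
tool_pos: [0.489, 0.1935, 0.1162]
wrist_force: [-2.7, -9.9, 2.2]
```

```bash

python3 -m inch '{"claw":[0,0,0,0,0,0],"delta_pos":[[0,-0.1,0],[0,-0.2,0],[0,-0.3,0.4],[0,-0.6,0.9],[0,-1,0.9],[0,-1,0.9]],"twist":[0,0,0,0,0,0]}' |egrep 'pos|wrist_f'
python3 -m inch '{"claw":[85,85,85,85],"delta_pos":[[-0.1,-0.9,0.3],[-0.1,-0.9,0.3],[-0.1,-0.9,0.3],[-0.1,-0.9,0.3]],"twist":[-0.06,-0.06,-0.06,-0.06]}' |egrep 'pos|wrist_f'
python3 - <<'E'
from h import *
st()
im=read_camera('top')[...,::-1].copy()
C=(.438,-.315);a=-14.5
c,s=np.cos(np.radians(a)),np.sin(np.radians(a))
for i in(-1,1):
    for j in(-1,1):
      q=proj('top',[C[0]+i*.03*c-j*.055*s,C[1]+i*.03*s+j*.055*c,.032]);cv2.circle(im,tuple(int(v) for v in q),0,(0,255,0),-1)
cv2.imwrite('pics/t6.png',cv2.resize(im[260:360,340:460],(720,600),interpolation=cv2.INTER_CUBIC))
E
```

```text
tool_pos: [0.4901, 0.0891, 0.209]
wrist_force: [0.3, -1.7, 0.1]
tool_pos: [0.4792, 0.0009, 0.2373]
wrist_force: [0.0, 0.2, -0.2]
t 31.82 tcp [0.4792 0.0009 0.2373] yaxis -3.19 F [ 0.   0.2 -0.2] op 47.9 ff 0.0
```

View pics/t6.png

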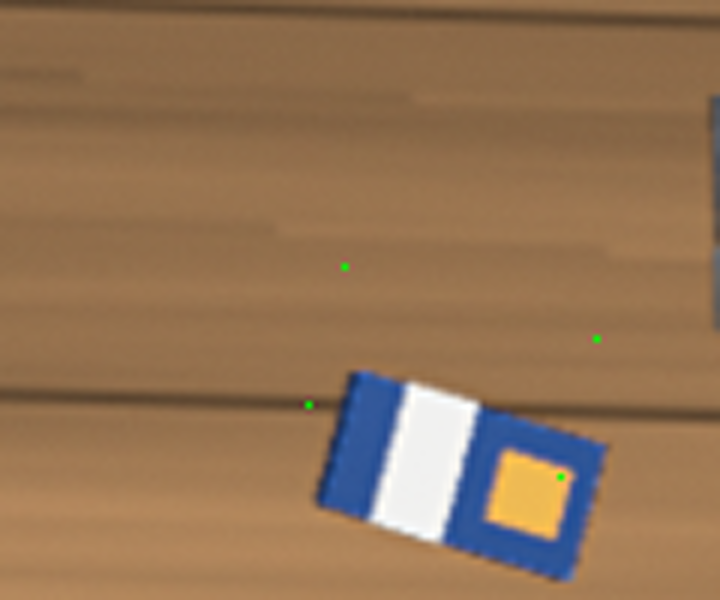

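The blue carton has been knocked. Its new corners in the crop are (355,370), (607,445), (573,582) and (317,505).

```bash
python3 - <<'E'
from h import *
P=np.array([ray('top',((x+.5)/6-.5+340,(y+.5)/6-.5+260),.032) for x,y in[(355,370),(607,445),(573,582),(317,505)]])
L=P[1]-P[0]+P[2]-P[3];print(P.mean(0),np.degrees(np.arctan2(L[1],L[0]))+90,np.linalg.norm(L)/2)
E
```

```text
[ 0.39646925 -0.31863485  0.032     ] -14.850244232798914 0.11149742333872598
```

```bash

python3 -m inch '{"claw":[85,85,85,85],"delta_pos":[[-0.2,-0.9,0],[-0.2,-0.9,0],[-0.2,-0.9,0],[-0.2,-0.9,0]],"twist":[-0.065,-0.065,-0.065,-0.065]}' |egrep 'pos|wrist_f'
python3 -m inch '{"claw":[85,85,85,85],"delta_pos":[[-0.2,-0.9,0],[-0.2,-0.9,0],[-0.2,-0.9,0],[-0.2,-0.9,0]],"twist":[-0.065,-0.065,-0.065,-0.065]}' |egrep 'pos|wrist_f'
python3 -m inch '{"claw":[85,85,85,85],"delta_pos":[[-0.2,-0.9,0],[-0.2,-0.9,0],[-0.2,-0.9,0],[-0.2,-0.9,0]],"twist":[0,0,0,0]}' |egrep 'pos|wrist_f'
python3 -m inch '{"claw":[85,85,85,85,85],"delta_pos":[[-0.2,-0.48,-0.3],[-0.2,-0.48,-0.3],[-0.2,-0.48,-0.3],[-0.2,-0.48,-0.3],[-0.2,-0.48,-0.3]],"twist":[0,0,0,0,0]}' |egrep 'pos|wrist_f'
python3 - <<'E'
from h import *
p=camera_params('wrist');im=read_camera('wrist')[...,::-1].copy();st()
C=(.3965,-.3186);a=-14.85
c,s=np.cos(np.radians(a)),np.sin(np.radians(a))
for i in(-1,1):
    for j in(-1,1):
      q=proj('wrist',[C[0]+i*.03*c-j*.055*s,C[1]+i*.03*s+j*.055*c,.032],p);print(q.round(1))
hsv=cv2.cvtColor(im,cv2.COLOR_BGR2HSV);m=cv2.inRange(hsv,(105,120,60),(125,255,255));m=cv2.morphologyEx(m,cv2.MORPH_CLOSE,np.ones((71,71)))
for c in cv2.findContours(m,0,1)[0]:
    if cv2.contourArea(c)>3000: print(cv2.minAreaRect(c),cv2.boxPoints(cv2.minAreaRect(c)))
E
```

```text
tool_pos: [0.4586, -0.0874, 0.236]
wrist_force: [-0.0, 0.1, 0.1]
tool_pos: [0.4388, -0.177, 0.2359]
wrist_force: [0.8, 1.2, 0.7]
tool_pos: [0.4189, -0.2666, 0.2358]
wrist_force: [-0.2, 0.0, 0.1]
tool_pos: [0.4004, -0.3115, 0.2062]
wrist_force: [0.2, 0.3, 0.7]
t 33.33 tcp [ 0.4004 -0.3116  0.2064] yaxis -14.46 F [ 1.   0.4 -0.1] op 84.5 ff 0.0
[287.  285.1]
[283.7 160.2]
[353.9 285.4]
[358.1 160.7]
((324.5, 222.5), (125.0, 71.0), 90.0) [[289. 160.]
 [360. 160.]
 [360. 285.]
 [289. 285.]]
```

```bash

python3 -m inch '{"claw":[85,85,85,85],"delta_pos":[[-0.02,-0.07,-1],[-0.02,-0.07,-1],[-0.02,-0.07,-1],[-0.02,-0.07,-1]],"twist":[0,0,0,0]}' |egrep 'pos|wrist_f'
python3 -m inch '{"claw":[85,85,85,85,85],"delta_pos":[[0,0,-0.4],[0,0,-0.7],[0,0,-0.85],[0,0,-0.85],[0,0,-0.85]],"twist":[0,0,0,0,0]}' |egrep 'pos|wrist_f'
python3 -m inch '{"claw":[85,85,85,50,50,50,50,50,50,50],"delta_pos":[[0,0,-0.1],[0,0,-0.16],[0,0,-0.16],[0,0,-0.16],[0,0,-0.16],[0,0,-0.16],[0,0,-0.16],[0,0,-0.16],[0,0,-0.16],[0,0,-0.16]],"twist":[0,0,0,0,0,0,0,0,0,0]}' 20
python3 -c "from h import *;st()"
```

```text
tool_pos: [0.3969, -0.3184, 0.1035]
wrist_force: [-0.2, 0.6, 0.8]
tool_pos: [0.3981, -0.3199, 0.0225]
wrist_force: [-0.0, -0.1, 0.1]
clock: 34.92
tool_pos: [0.3975, -0.3203, 0.0058]
tool_rot: [0.791, 0.612, 0.0, 0.0]
wrist_force: [-0.9, 1.6, 7.0]
opening: 0.0595
finger_force: 21.5
t 34.92 tcp [ 0.3975 -0.3203  0.0058] yaxis -14.6 F [-0.9  1.6  7. ] op 59.5 ff 21.454518735408783
```

```bash

python3 -m inch '{"claw":[50,50,50,50],"delta_pos":[[0,0,0.3],[0,0,1],[0,0,1],[0,0,1]],"twist":[0,0,0,0]}' 25 |egrep 'pos|wrist_f'
python3 -m inch '{"claw":[50,50,50,50],"delta_pos":[[0.15,0.97,1],[0.15,0.97,1],[0.15,0.97,1],[0.15,0.97,1]],"twist":[0.06,0.06,0.06,0.06]}' |egrep 'pos|wrist_f'
python3 -m inch '{"claw":[50,50,50,50],"delta_pos":[[0.15,0.97,0.5],[0.15,0.97,0.5],[0.15,0.97,0.5],[0.15,0.97,0.5]],"twist":[0.06,0.06,0.06,0.06]}' |egrep 'pos|wrist_f'
python3 -m inch '{"claw":[50,50,50,50],"delta_pos":[[0.15,0.97,0],[0.15,0.97,0],[0.15,0.97,0],[0.15,0.97,0]],"twist":[0.06,0.06,0.06,0.06]}' |egrep 'pos|wrist_f'
python3 -m inch '{"claw":[50,50,50,50],"delta_pos":[[0.15,0.97,0],[0.15,0.97,0],[0.15,0.97,0],[0.15,0.97,0]],"twist":[0.01,0.01,0.01,0.01]}' |egrep 'pos|wrist_f'
python3 -m inch '{"claw":[50,50,50,50],"delta_pos":[[0.15,0.97,0],[0.15,0.97,0],[0.15,0.97,0],[0.15,0.97,0]],"twist":[0,0,0,0]}' |egrep 'pos|wrist_f'
python3 -m inch '{"claw":[50,50,50,50,50,50],"delta_pos":[[0.15,0.97,0],[0.15,0.97,0],[0.15,0.97,0],[0.15,0.97,0],[0.15,0.97,0],[0.15,0.97,0]],"twist":[0,0,0,0,0,0]}' |egrep 'pos|wrist_f'
python3 -c "from h import *;st()"
```

```text
tool_pos: [0.3986, -0.3213, 0.1101]
wrist_force: [0.9, -0.2, -0.2]
tool_pos: [0.4134, -0.2198, 0.208]
wrist_force: [-0.5, 1.5, -2.9]
tool_pos: [0.4286, -0.1216, 0.2569]
wrist_force: [-0.4, -0.6, -2.9]
tool_pos: [0.4425, -0.0255, 0.2548]
wrist_force: [-0.7, 0.5, -2.2]
tool_pos: [0.4574, 0.0712, 0.2547]
wrist_force: [0.4, 0.1, -2.4]
tool_pos: [0.4722, 0.168, 0.2545]
wrist_force: [0.9, 0.8, -2.1]
tool_pos: [0.4876, 0.2603, 0.2551]
wrist_force: [0.6, -0.3, -0.7]
t 37.42 tcp [0.4876 0.2603 0.2551] yaxis 2.41 F [ 0.6 -0.3 -0.7] op 58.9 ff 31.99927568435669
```

```bash

python3 -m inch '{"claw":[50,50,50,50,50],"delta_pos":[[0.01,0.04,-0.4],[0.01,0.04,-0.8],[0.01,0.04,-1],[0.01,0.04,-1],[0.01,0.04,-1]],"twist":[0,0,0,0,0]}' 20 |egrep 'pos|wrist_f'
python3 -m inch '{"claw":[50,50,50,50],"delta_pos":[[0,0,-0.1],[0,0,-0.17],[0,0,-0.17],[0,0,-0.17]],"twist":[0,0,0,0]}' |egrep 'pos|wrist_f'
python3 -m inch '{"claw":[50,50,50,50],"delta_pos":[[0,0,-0.03],[0,0,-0.06],[0,0,-0.06],[0,0,-0.06]],"twist":[0,0,0,0]}' |egrep 'pos|wrist_f'
python3 -m inch '{"claw":[50,50,50,50],"delta_pos":[[0,0,-0.03],[0,0,-0.06],[0,0,-0.06],[0,0,-0.06]],"twist":[0,0,0,0]}' |egrep 'pos|wrist_f'
```

```text
tool_pos: [0.4886, 0.2647, 0.1556]
wrist_force: [0.3, -0.6, -0.6]
tool_pos: [0.4884, 0.2658, 0.1385]
wrist_force: [-0.5, -0.2, -1.6]
tool_pos: [0.4883, 0.2659, 0.1322]
wrist_force: [0.7, -0.3, -2.3]
tool_pos: [0.4884, 0.2662, 0.1264]
wrist_force: [-0.1, 1.0, 0.9]
```

```bash

python3 -m inch '{"claw":[50,50,50,50],"delta_pos":[[0,0,-0.03],[0,0,-0.06],[0,0,-0.07],[0,0,-0.07]],"twist":[0,0,0,0]}' |egrep 'pos|wrist_f'
python3 -m inch '{"claw":[70,85,85,85,85,85,85,85],"delta_pos":[[0,0,0],[0,0,0],[0,0,0],[0,0,0],[0,0,0.3],[0,0,0.7],[0,0,1],[0,0,1]],"twist":[0,0,0,0,0,0,0,0]}' |egrep 'pos|wrist_f'
python3 -m inch '{"claw":[85,85,85,85,85],"delta_pos":[[0,-0.9,0.1],[0,-0.9,0.1],[0,-0.9,0.1],[0,-0.9,0.1],[0,-0.9,0.1]],"twist":[0,0,0,0,0]}' |egrep 'pos|wrist_f'
python3 - <<'E'
from h import *
p=camera_params('wrist');im=read_camera('wrist')[...,::-1].copy();st()
for z,c in((.096,(0,255,0)),):
  for pt in[(-.03,0,z),(.03,0,z),(-.03,-.11,z),(.03,-.11,z)]:
    q=proj('wrist',deck(*pt),p);cv2.circle(im,tuple(int(v) for v in q),3,c,-1)
cv2.imwrite('pics/w7.png',im)
E
```

```text
tool_pos: [0.4884, 0.2664, 0.1193]
wrist_force: [-0.7, 4.5, 3.4]
tool_pos: [0.49, 0.2663, 0.2245]
wrist_force: [0.2, 1.0, 0.6]
tool_pos: [0.4884, 0.1758, 0.2293]
wrist_force: [-0.4, 1.5, -0.1]
t 40.3 tcp [0.4882 0.1765 0.2292] yaxis 2.53 F [-0.4 -0.4  0.3] op 84.7 ff 0.0
```

View pics/w7.png

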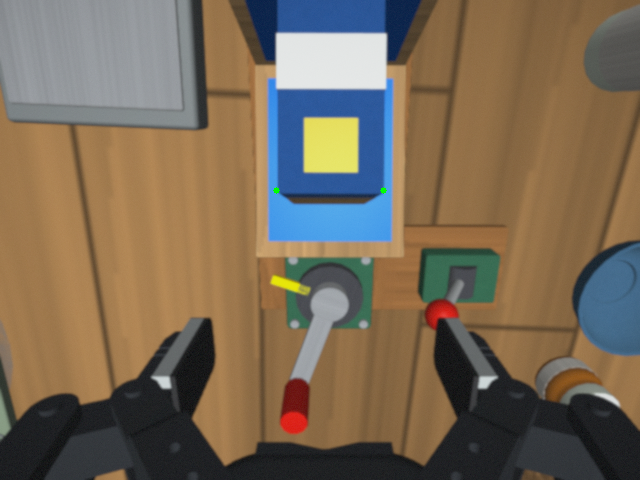

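The blue carton is on top, centred (columns 277–387) and about 3 mm short of the backstop. Push it.

```bash

python3 -m inch '{"claw":[0,0,0,0,0,0,0,0],"delta_pos":[[0,0,-0.3],[0,0,-0.3],[0,0,-0.6],[0,0,-0.82],[0,0.05,-0.82],[0,0.1,-0.82],[0,0.15,-0.82],[0,0.15,-0.82]],"twist":[0,0,0,0,0,0,0,0]}' |egrep 'pos|wrist_f|open'
python3 -m inch '{"claw":[0,0,0,0,0],"delta_pos":[[0,0.02,0],[0,0.04,0],[0,0.06,0],[0,0.08,0],[0,0.08,0]],"twist":[0,0,0,0,0]}' |egrep 'pos|wrist_f'
python3 -m inch '{"claw":[0,0,0,0],"delta_pos":[[0,0.01,0],[0,0.02,0],[0,0.02,0],[0,0.02,0]],"twist":[0,0,0,0]}' |egrep 'pos|wrist_f'
```

```text
tool_pos: [0.4886, 0.1928, 0.1486]
wrist_force: [0.4, 0.6, -0.4]
opening: 0.0001
tool_pos: [0.4883, 0.1993, 0.1474]
wrist_force: [0.3, -0.0, -0.3]
tool_pos: [0.4883, 0.2009, 0.1472]
wrist_force: [-0.1, -0.8, -0.5]
```

```bash

python3 -m inch '{"claw":[0,0,0,0],"delta_pos":[[0,0.01,0],[0,0.01,0],[0,0.01,0],[0,0.01,0]],"twist":[0,0,0,0]}' |egrep 'pos|wrist_f'
```

```text
tool_pos: [0.4883, 0.2018, 0.1473]
wrist_force: [0.1, 0.7, 0.7]
```

```bash

python3 -m inch '{"claw":[0,0,0,0],"delta_pos":[[0,0.01,0],[0,0.01,0],[0,0.01,0],[0,0.01,0]],"twist":[0,0,0,0]}' |egrep 'pos|wrist_f'
python3 -m inch '{"claw":[0,0,0,0],"delta_pos":[[0,0.006,0],[0,0.006,0],[0,0.006,0],[0,0.006,0]],"twist":[0,0,0,0]}' |egrep 'pos|wrist_f'
```

```text
tool_pos: [0.4883, 0.2022, 0.1472]
wrist_force: [0.3, -5.3, 0.5]
tool_pos: [0.4883, 0.2023, 0.1473]
wrist_force: [-0.1, -7.9, 0.7]
```

All seated. Now the lock lever: back off, then move across to the ball's −x side.

```bash

python3 -m inch '{"claw":[0,0,0,0,0,0],"delta_pos":[[0,-0.1,0],[0,-0.2,0.1],[0,-0.3,0.4],[0.2,-0.5,0.5],[0.57,-0.9,0.5],[0.57,-0.9,0.5]],"twist":[0,0,0,0,0,0]}' |egrep 'pos|wrist_f'
python3 -m inch '{"claw":[0,0,0,0,0],"delta_pos":[[0,0.01,-0.3],[0,0.01,-0.6],[0,0.01,-0.9],[0,0.01,-1],[0,0.01,-1]],"twist":[0,0,0,0,0]}' |egrep 'pos|wrist_f'
python3 -c "
from h import *
st();p=camera_params('wrist');print(proj('wrist',[.582,.114,.104],p))
im=read_camera('wrist');h=cv2.cvtColor(im,cv2.COLOR_RGB2HSV);m=cv2.inRange(h,(0,180,90),(6,255,255))|cv2.inRange(h,(174,180,90),(180,255,255))
n,_,S,C=cv2.connectedComponentsWithStats(m);print([(S[i].tolist(),C[i].round()) for i in range(1,n) if S[i][4]>200])
"
```

```text
tool_pos: [0.5482, 0.1081, 0.199]
wrist_force: [-0.5, -2.2, -0.1]
tool_pos: [0.5445, 0.1136, 0.0961]
wrist_force: [1.3, -0.0, 0.0]
t 43.63 tcp [0.5445 0.1136 0.0961] yaxis 2.47 F [ 1.3 -0.   0. ] op 0.0 ff 0.0
[415.88894367 334.28551339]
[([388, 306, 66, 62, 3142], array([420., 336.]))]
```

```bash

python3 -m inch '{"claw":[0,0,0,0,0,0,0,0,0,0],"delta_pos":[[0.1,0,0],[0.2,0.01,0],[0.3,0.015,0],[0.4,0.02,0],[0.5,0.02,0],[0.6,0.03,0],[0.7,0.03,0],[0.8,0.035,0],[0.83,0.035,0],[0.83,0.035,0]],"twist":[0,0,0,0,0,0,0,0,0,0]}' |egrep 'pos|wrist_f'
python3 -m inch '{"claw":[0,0,0,0],"delta_pos":[[0.02,0,0],[0.04,0,0],[0.04,0,0],[0.04,0,0]],"twist":[0,0,0,0]}' |egrep 'pos|wrist_f'
python3 -m inch '{"claw":[0,0,0,0],"delta_pos":[[0.02,0,0],[0.03,0,0],[0.03,0,0],[0.03,0,0]],"twist":[0,0,0,0]}' |egrep 'pos|wrist_f'
```

```text
tool_pos: [0.6291, 0.1178, 0.0989]
wrist_force: [-0.2, -0.0, -1.1]
tool_pos: [0.6322, 0.118, 0.0975]
wrist_force: [-0.8, 0.5, 0.1]
tool_pos: [0.634, 0.118, 0.097]
wrist_force: [-9.7, -0.2, 4.6]
```

Hard stop felt. Retreat and check.

```bash

python3 -m inch '{"claw":[0,0,0,0,0,0],"delta_pos":[[-0.1,0,0],[-0.2,0,0],[-0.3,0,0.4],[-0.3,0,0.8],[-0.3,0,1],[-0.3,0,1]],"twist":[0,0,0,0,0,0]}' |egrep 'pos|wrist_f'
python3 -m inch '{"claw":[0,0,0,0],"delta_pos":[[-0.2,-1,0.4],[-0.2,-1,0.4],[-0.2,-1,0.4],[-0.2,-1,0.4]],"twist":[0,0,0,0]}' |egrep 'pos|wrist_f'
python3 -m inch '{"claw":[0,0,0,0,0,0],"delta_pos":[[-0.2,-1,0],[-0.2,-1,0],[-0.2,-1,0],[-0.2,-1,0],[-0.2,-1,0],[-0.2,-1,0]],"twist":[0,0,0,0,0,0]}' |egrep 'pos|wrist_f'
python3 - <<'E'
from h import *
st()
im=read_camera('top')[...,::-1];a=cv2.resize(im[215:330,140:300],(640,460),interpolation=cv2.INTER_CUBIC)
cv2.imwrite('pics/f.png',a)
E
```

```text
tool_pos: [0.6069, 0.1181, 0.202]
wrist_force: [0.1, 0.1, -0.4]
tool_pos: [0.5852, 0.012, 0.2395]
wrist_force: [0.7, -0.8, 0.5]
tool_pos: [0.5655, -0.081, 0.237]
wrist_force: [-0.3, 0.1, -0.2]
t 46.52 tcp [ 0.5655 -0.081   0.237 ] yaxis 2.55 F [-0.3  0.1 -0.2] op -0.1 ff 0.0
```

View pics/f.png

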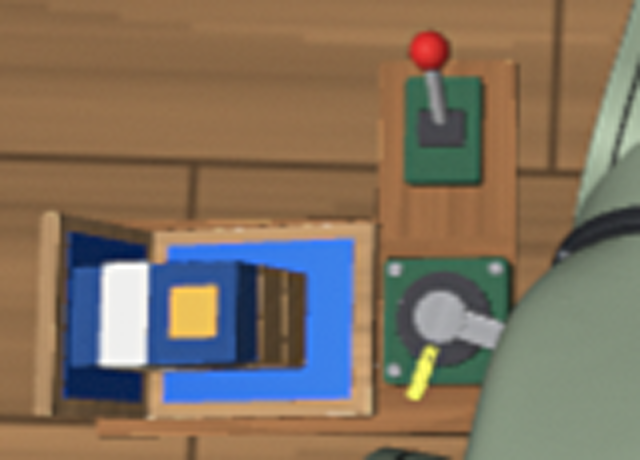

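The pile is square against the backstop with the blue carton on top. The lever ball is fully over at (430,50), about 75 mm from where it started, and the crank arm is still square to the pointer. Handing in.

```bash
python3 -c "
from rig import ctrl
print(ctrl.job_done())"
```

```text
the job is handed in; nothing more can be done
None
```

The job is handed in (no verdict came back): the crank was felt at both ends of its play and left in the middle, both kraft cartons and the blue one are piled square against the backstop with blue on top, and the lock lever is fully over; I did not touch anything else on the table.

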